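# Prop the drying box door on its stay

## Robot

A 6-joint arm with a two-finger parallel gripper is mounted at the origin on a cart in front of the work surface, level with it; the furniture and walls round the work are solid. World frame = base frame: x ahead of the robot, y to its left, z up, the work surface at z = 0. Lengths are in m, angles in rad, forces in N, time in s.
With the tool pointing down it reaches from about 0.375 to 0.9 m from the base axis. Payload 3.1 kg.
Tool frame: the origin (TCP) lies at the very end of the fingers, on their centre line; the grasp point (between the pads) lies 19 mm behind it (manip.pinch_z is the distance from the TCP to the grasp point, in m); z points along the fingers, y is the line along which they close (so a half turn about z gives the same grasp; the last joint's range is limited). The gripper opens to 85 mm and grips with 20 to 120 N. Pads are 22 mm wide; open, the fingers measure 114 mm over their backs; the gripper's body (76 mm by 85 mm) begins 54 mm behind the grasp point. The pads swing forward as they close: fully open they stand 13 mm farther back than shut.
Start: joints at [-1.431, 0.527, 1.433, -0, 1.181, -0.178], TCP at [0.196, -0.593, 0.231] pointing down, gripper open.
Joint ranges: [-3.08, 3.08], [-0.75, 2.2], [0.22, 2.44], [-1.43, 4.57], [0, 2.65], [-2.85, 2.85]. Speed limits (rad/s): [2.79, 2.79, 3.14, 3.14, 3.14, 3.14].

## Interface

Orientations are given as a unit quaternion [x, y, z, w].
In Python, from station import manip gives the robot as it stands.
- The arm moves only by the tool servo_tool, never from a script. Its argument "commands" is one flat list of numbers, 7 for each row, row after row: the shift along the tool's x, y, z each as a share of 500 mm, from -1 to 1, then the turn, a rotation vector about the tool's x, y, z each as a share of 360 degrees, from -1 to 1, then the opening, from -1 (shut) to 1 (fully open). In form: [dx, dy, dz, rx, ry, rz, claw, dx, dy, dz, rx, ry, rz, claw, ...]. A call has 1 to 12 rows; each row shifts and turns the commanded pose from where the row before left it, along the tool's axes as they then stand; what a row does not reach is not made up. A row lasts 1/12 s, in which the tool goes at most 41.7 mm and 7.16 degrees, less where a joint would pass 70% of its speed; a pose out of reach is approached as far as the arm can. A call with a number of a shift or a turn outside -1 to 1 is refused whole. A call with a gripper value outside its range is refused whole. The fingers move at their own pace and stop on an object; "force" is the grip in N (left out, the last holds). Time passes only in rows, so rows that do not move let the fingers close. It gives the time, the measured TCP pose, the force, the opening and the grip force at its end, in the units of the state.
- manip.sense(): the state, without advancing time (a new reading comes with each control period).
- manip.snapshot(name): name is "scene" or "top" or "wrist"; returns a dict with "img" (384x512x3 uint8, red, green, blue), "mtx" (3x3 intrinsics, pixels), "world_to_cam" (4x4, takes a point from world to camera coordinates). Camera axes: x right, y up, looking along -z (the intrinsics and any distortion apply to the point x, -y, -z); pixel columns grow to the right and rows downward; lengths in m; the calibration is good to about 2 mm. A picture is of the moment at which its call begins. There is no depth.
- manip.sign_off(): hands the job in; it is judged then, once.
Trained networks look in a picture, given as the dict that the camera call returned (one of the last four; its "shot" number tells which), for a name from the list of things; names that differ only in an ending like _2 or _b are one class to them, and where a whole thing is asked for, a point or a joint stands for the part that bears it (a point fixed in the world has none). Each returns a list of dicts, best first, with "conf" (0 to 1); they miss things now and then, are a little off and sometimes report something else, mostly with a low value. They report only what shows in the picture. A call takes as long as a camera call.
- manip.look_for(picture, query): "box" ([left, top, width, height] in pixels, round what is visible of it).
- manip.silhouettes(picture, query): "pixels" (384x512 bool, what is visible of it) and "box" ([left, top, width, height] in pixels, round what is visible of it).
The state is a dict: "t": time; "q": joint angles; "qd": joint speeds; "tau": joint torques, N m; "tcp_pos": TCP position; "tool_rot": TCP orientation; "force": force on the tool from outside, world axes, zero at the start; "ft_torque": the same for the moment, N m; "finger_gap": opening from 0.0 (shut) to 1.0 (fully open); "gripper_force": force on a finger pad.
Only numpy, scipy, OpenCV 4.12 (cv2) and the standard library are available. Lean on these libraries where they do the work, as an engineer would, in place of code of your own. Each camera call takes 0.05 s, during which the arm holds its last target. There are 200 camera calls.

## Task

Let the drying box air: take the stay arm by its black ball, swing it over the roof, and draw the sprung door open with it until you can drop the arm's middle hole (ringed in red) over the brass peg on the roof. Lower it gently, feeling for the hole and never bearing down hard on the peg; leave the arm lying flat, fully home on the peg and let go, holding the door part open, and do not disturb the things on the bench.

Things in the scene. Friction and masses are not known exactly. Their poses are not given: they have to be found in the camera images.
- drying_box: White drying box, 160 deep (x) x 240 wide (y) x 120 high, fixed on the bench. Origin: centre of its underside; x from front to back, y to its left (seen from the front), z up. On its roof a dark slotted plate carries an upright brass peg, 8 mm thick, top edge bevelled 45 degrees to 5 mm; its top is 142 above the origin.
- plate_mid (a point): Middle of the plate's slot: 45 before and 20 right of the box's origin, 128 up (the stay's underside when home); axes as the box. The peg is clamped firmly somewhere along the slot, which runs along the box's x: its axis is up to 11 mm before or behind this point, never beside it. Just where is not measured: feel for it or look.
- door (a joint): Door angle, rad: 0 shut, grows as it opens to the front, up to 1.3. Grey frame with a clear pane, 226 wide, hinged upright at its left end. A spring shuts it: 0.40 N m when shut, 0.53 N m at 0.5 rad. With the middle hole on a peg in mid-slot it stands at about 0.5 rad.
- door_hinge (a point): On the door's upright hinge line: 85 before and 110 left of the box's origin, 128 up. Shut, the door runs from here along the box's -y.
- stay: Aluminium bar 24 wide, 5 thick, 222 long, with a black ball knob near its free end. Origin: its pivot on the door's top, 190 from the hinge line, 130.5 above the box's underside. x runs to the knob, z up. It swings level and lifts at its free end up to 0.6 rad, not below level; let go, it falls to level. It starts level above the shut door, pointing to the hinge or up to 0.15 rad behind.
- stay_knob (a point): Centre of the stay's black ball, 22 mm in diameter, to be gripped from above; 210 along the stay's x, 29.5 above its origin (27 above the bar's top). It turns in the grip, and slips least in pads set across the bar. While the door is shut the peg is only 60 to 80 mm from the pivot, so to pass over it raise the ball some 60 mm. The stay weighs about 0.15 kg.
- stay_hole (a point): Centre of the middle, red-ringed hole at the bar's underside: 139 along the stay's x, 2.5 below its origin. The three through holes are 11 mm wide, 103, 139 and 175 from the pivot. With the bar lying on the peg's top it slopes by about 0.1 rad.
- vial_1: Vial with a black cap, 25 wide, 50 high, standing loose on the bench; origin under its centre.
- lab_timer: Black timer, 64 x 60 x 18, loose on the bench; origin under its centre.
- stopper_1: Red-brown rubber stopper, 32 wide, 26 high, loose on the bench; origin under its centre.

How it is judged:
On the way:
1. the door is drawn open with the stay lifted (value of joint door above 0.25 rad and angle between stay's own z axis and vertical above 0.05 rad), for 0.2 s.
At the end, for the whole second after the job is handed in: The middle hole has dropped over the peg: the stay lies within 0.03 rad of level, the middle hole's centre is within 14.5 mm of mid-slot along the slot and within 4 mm across it, and the door stands still between 0.3 and 0.75 rad open, held by the stay alone (angle between stay's own z axis and vertical below 0.03 rad and x of stay_hole in the frame of plate_mid between -0.0145 and 0.0145 m and y of stay_hole in the frame of plate_mid between -0.004 and 0.004 m and value of joint door between 0.3 and 0.75 rad and velocity of joint door between -0.03 and 0.03 rad/s); the robot touches nothing.
It fails at once if the stay is pressed or knocked against the box or peg with more than 25 N (contact force between stay and drying_box above 25 N).
It fails at once if the vial is moved by more than 20 mm (distance of vial_1 from where it was at the start of the episode above 0.02 m).
It fails at once if the timer is moved by more than 20 mm (distance of lab_timer from where it was at the start of the episode above 0.02 m).
It fails at once if the stopper is moved by more than 20 mm (distance of stopper_1 from where it was at the start of the episode above 0.02 m).
It also fails if it takes over 72 s, if anything falls off the work surface, if the arm or the gripper's body presses on something with over 40 N, if the wrist force passes 120 N, or if a joint passes its speed limit or range.

## Working session

There is one attempt and no reset: what is moved stays moved. The work goes in short steps, Python scripts to look and compute and a tool call to move; the robot and the scene stay as the last step left them, time stands still between calls to the robot, and variables do not carry over. Pictures are saved under pics/ and viewed, at most 10 in all, crops included, and the job is handed in when it is done.

Besides the shell and the picture viewer there is one more tool, called after ">>>" as a command line: name --argument value ..., lists and objects as JSON in quotes. servo_tool: Moves the arm, as the interface text tells. Its arguments: {"type":"object","properties":{"commands":{"type":"array"},"force":{"type":"number"}},"required":["commands"]}

```bash
mkdir -p pics
python3 - <<'E'
from station import manip
import cv2,numpy as np
s=manip.sense();print(s['t'],s['tcp_pos'],s['tool_rot'],s['finger_gap'])
P=[]
for n in("scene","top"):
    p=manip.snapshot(n);P.append(p['img'])
    np.savez(f'{n}.npz',img=p['img'],mtx=p['mtx'],T=p['world_to_cam'])
    for q in("drying_box","stay","stay_knob","door","vial_1","lab_timer","stopper_1","stay_hole"):
        try:print(n,q,[(np.round(d['box']).tolist(),round(d['conf'],2)) for d in manip.look_for(p,q)[:2]])
        except Exception as e:print(n,q,e)
    print(p['mtx'].tolist(),np.round(p['world_to_cam'],4).tolist(),[k for k in p])
cv2.imwrite('pics/a.png',cv2.resize(P[0],(800,600))[:,:,::-1])
cv2.imwrite('pics/b.png',cv2.resize(P[1],(800,600))[:,:,::-1])
E
```

```text
0.0 [ 0.19579756 -0.59278445  0.23035433] [ 9.87323421e-01  1.58717688e-01  9.39710594e-06 -1.07573070e-03] 1.0012832429357623
scene drying_box [([248.0, 174.0, 51.0, 60.0], 0.98)]
scene stay []
scene stay_knob []
scene door []
scene vial_1 [([245.0, 229.0, 7.0, 19.0], 0.72)]
scene lab_timer [([192.0, 263.0, 29.0, 25.0], 0.78)]
scene stopper_1 [([146.0, 285.0, 19.0, 20.0], 0.64)]
scene stay_hole []
[[358.6952963645532, 0.0, 254.63848731321883], [0.0, 358.6952963645532, 193.9943513971595], [0.0, 0.0, 1.0]] [[-0.6944, -0.7196, 0.003, 0.2685], [0.279, -0.2654, 0.9229, -0.2967], [-0.6633, 0.6417, 0.385, -0.6295], [0.0, 0.0, 0.0, 1.0]] ['img', 'mtx', 'world_to_cam', 'shot']
top drying_box [([281.0, 146.0, 102.0, 82.0], 0.75)]
top stay [([283.0, 198.0, 86.0, 22.0], 0.95)]
top stay_knob [([285.0, 197.0, 87.0, 21.0], 0.8)]
top door [([284.0, 200.0, 94.0, 23.0], 0.6)]
top vial_1 [([237.0, 203.0, 9.0, 10.0], 0.54)]
top lab_timer [([176.0, 206.0, 23.0, 21.0], 0.8)]
top stopper_1 [([140.0, 207.0, 10.0, 8.0], 0.42)]
top stay_hole [([285.0, 198.0, 88.0, 23.0], 0.64)]
[[411.55664040636003, 0.0, 255.5275143320878], [0.0, 411.55664040636003, 194.5309984546503], [0.0, 0.0, 1.0]] [[0.0062, -0.9999, -0.0116, -0.1036], [0.9947, 0.0049, 0.1028, -0.5028], [-0.1027, -0.0121, 0.9946, -1.1691], [0.0, 0.0, 0.0, 1.0]] ['img', 'mtx', 'world_to_cam', 'shot']
```

View pics/a.png

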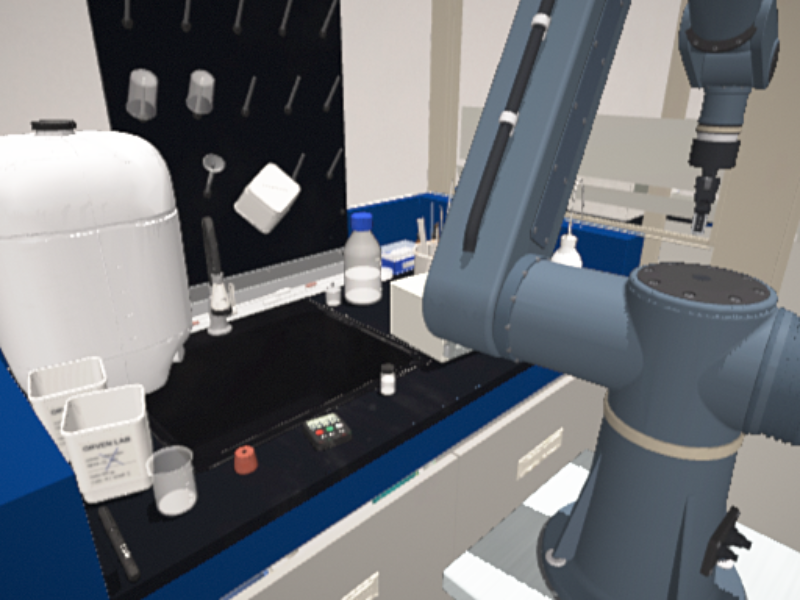

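View pics/b.png

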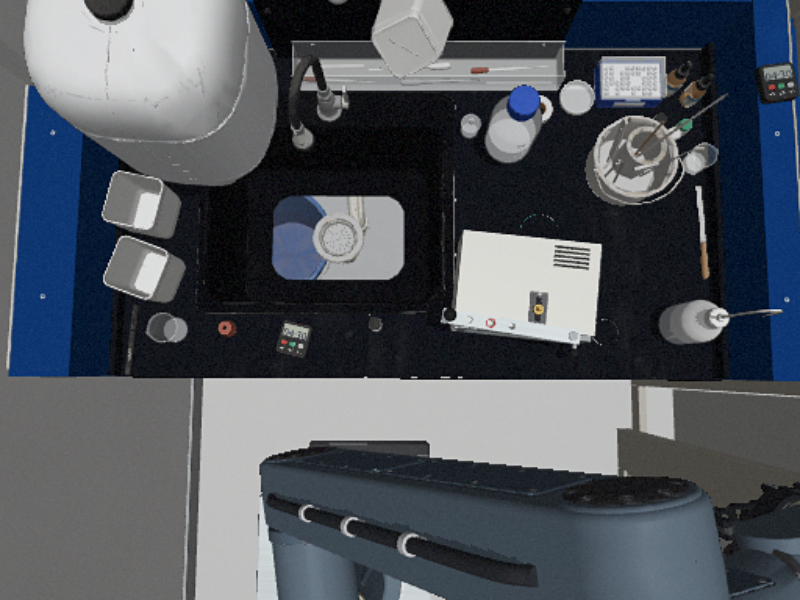

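The top view shows the box with its roof corners at about (463,231), (602,243) and (596,337) (800x600 px). The knob is at (450,315), the red hole at (490,322) and the brass peg at (538,309). The vial is at (375,323).

```bash
cat > h.py <<'E'
import numpy as np
from scipy.spatial.transform import Rotation as R
def ray(K,T,u,v,z):
    "world point at height z seen at pixel u,v"
    d=np.array([(u-K[0,2])/K[0,0],-(v-K[1,2])/K[1,1],-1.]);Rt=T[:3,:3].T
    c=-Rt@T[:3,3];d=Rt@d;return c+d*(z-c[2])/d[2]
def proj(K,T,p):
    c=T[:3,:3]@p+T[:3,3];return np.array([K[0,0]*c[0]/-c[2]+K[0,2],-K[1,1]*c[1]/-c[2]+K[1,2]])
def tool(R_,d): "world shift -> tool axes, share of 500 mm"; return R.from_quat(R_).inv().apply(d)/.5
E
python3 - <<'E'
from h import *
import cv2
d=np.load('top.npz');K,T=d['mtx'],d['T']
cv2.imwrite('pics/c.png',cv2.resize(d['img'][135:235,270:400],(780,600),interpolation=cv2.INTER_CUBIC)[:,:,::-1])
s=.64
for n,u,v,z in(("BL",463,231,.12),("BR",602,243,.12),("FR",596,337,.12),("ball",450,315,.16),("red",490,322,.133),("pegtop",538,309,.142),("pivot",574,336,.14)):
    print(n,ray(K,T,u*s,v*s,z).round(4))
E
```

```text
BL [ 0.6209 -0.2113  0.12  ]
BR [ 0.6007 -0.45    0.12  ]
FR [ 0.439  -0.4357  0.12  ]
ball [ 0.4717 -0.1859  0.16  ]
red [ 0.4625 -0.2549  0.133 ]
pegtop [ 0.484  -0.3339  0.142 ]
pivot [ 0.4394 -0.3934  0.14  ]
```

View pics/c.png

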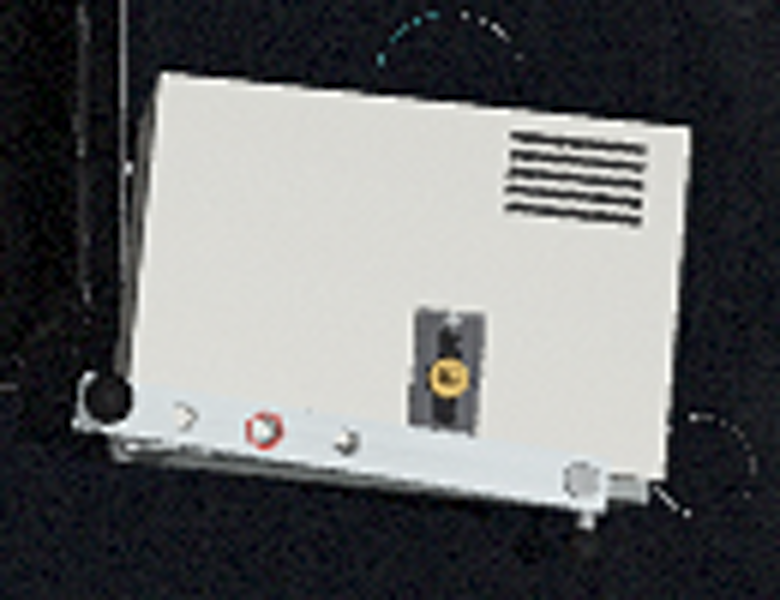

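The crop shows the knob at (108,398), the red hole at (264,431), the pivot at (582,480), the peg at (449,378) and the box's roof corners. I'll fit the box pose next.

```bash
cat >> h.py <<'E'
from scipy.optimize import least_squares
E
python3 - <<'E'
from h import *
d=np.load('top.npz');K,T=d['mtx'],d['T']
px=lambda u,v:(u/6+270-.4,v/6+135-.4)
C=[((.08,.12,.12),(162,73)),((.08,-.12,.12),(690,127)),((-.08,-.12,.12),(663,480))]
def W(x,p): c,s=np.cos(x[2]),np.sin(x[2]);p=np.array(p);return np.array([x[0]+c*p[0]-s*p[1],x[1]+s*p[0]+c*p[1],p[2]])
r=least_squares(lambda x:np.concatenate([proj(K,T,W(x,p))-px(*q) for p,q in C]),[.53,-.32,.08])
x=r.x;print(x,r.fun.round(2));np.save('box.npy',x)
inv=lambda w:[np.cos(x[2])*(w[0]-x[0])+np.sin(x[2])*(w[1]-x[1]),-np.sin(x[2])*(w[0]-x[0])+np.cos(x[2])*(w[1]-x[1])]
for n,q,z in(("ball",(108,398),.16),("red",(264,431),.133),("peg",(449,378),.142),("piv",(582,480),.135)):
    w=ray(K,T,*px(*q),z);print(n,w.round(4),"in box",np.round(inv(w),4))
print("plate_mid",W(x,(-.045,-.02,.128)),"hinge",W(x,(-.085,.11,.128)),"pivot",W(x,(-.085,-.08,.1305)))
from station import manip
s=manip.sense();print(R.from_quat(s['tool_rot']).as_matrix().round(3))
E
```

```text
[ 0.53279177 -0.3216286  -0.10167479] [-0.63 -0.27  0.35 -0.05  0.27  0.3 ]
ball [ 0.4734 -0.1849  0.16  ] in box [-0.073  0.13 ]
red [ 0.4616 -0.2549  0.133 ] in box [-0.0776  0.0592]
peg [ 0.4844 -0.3342  0.142 ] in box [-0.0468 -0.0174]
piv [ 0.4408 -0.3927  0.135 ] in box [-0.0843 -0.08  ]
plate_mid [ 0.48599417 -0.33695782  0.128     ] hinge [ 0.45939571 -0.20356921  0.128     ] pivot [ 0.44011077 -0.39258797  0.1305    ]
[[ 0.95   0.313  0.   ]
 [ 0.313 -0.95  -0.   ]
 [ 0.     0.    -1.   ]]
```

>>> servo_tool --commands '[0.06,-0.046,-0.005,0,0,0,1,0.06,-0.046,-0.005,0,0,0,1,0.06,-0.046,-0.005,0,0,0,1,0.06,-0.046,-0.005,0,0,0,1,0.06,-0.046,-0.005,0,0,0,1,0.06,-0.046,-0.005,0,0,0,1,0.06,-0.046,-0.005,0,0,0,1,0.06,-0.046,-0.005,0,0,0,1,0.06,-0.046,-0.005,0,0,0,1,0.06,-0.046,-0.005,0,0,0,1,0.06,-0.046,-0.005,0,0,0,1,0.06,-0.046,-0.005,0,0,0,1]'

```text
t: 1.9
tcp_pos: [0.4521, -0.2169, 0.2617]
tool_rot: [0.987, 0.159, 0.0, 0.0]
force: [0.4, -0.2, 0.5]
finger_gap: 1.003
gripper_force: 0.0
```

>>> servo_tool --commands '[0,0,0,0,0,-0.0193,1,0,0,0,0,0,-0.0193,1,0,0,0,0,0,-0.0193,1,0,0,0,0,0,-0.0193,1,0,0,0,0,0,-0.0193,1,0,0,0,0,0,-0.0193,1,0,0,0,0,0,-0.0193,1,0,0,0,0,0,-0.0193,1,0,0,0,0,0,-0.0193,1,0,0,0,0,0,0,1]'

```text
t: 2.73
tcp_pos: [0.4513, -0.2186, 0.2615]
tool_rot: [0.761, 0.649, 0.0, 0.0]
force: [-0.1, 0.6, 1.0]
finger_gap: 0.998
gripper_force: 0.0
```

Run:
```python
from h import *
from station import manip
import cv2
s=manip.sense();print(s['t'],s['tcp_pos'],s['q'].round(3) if hasattr(s['q'],'round') else s['q']);print(R.from_quat(s['tool_rot']).as_matrix().round(3))
p=manip.snapshot('wrist');np.savez('wrist.npz',img=p['img'],mtx=p['mtx'],T=p['world_to_cam'])
print(p['mtx'].tolist(),p['world_to_cam'].round(3).tolist())
for q in('stay_knob','stay'):
    print(q,[(np.round(d['box']).tolist(),round(d['conf'],2)) for d in manip.look_for(p,q)[:2]])
for n,w in(("ball",[.4734,-.1849,.16]),("peg",[.4844,-.3342,.142])): print(n,proj(p['mtx'],p['world_to_cam'],np.array(w)))
cv2.imwrite('pics/d.png',cv2.resize(p['img'],(800,600))[:,:,::-1])
```

```text
2.7333 [ 0.45129756 -0.21858495  0.26145245] [-0.674  0.323  1.7   -0.     1.118 -0.516]
[[ 0.158  0.987  0.   ]
 [ 0.987 -0.158 -0.   ]
 [-0.     0.    -1.   ]]
[[293.4077379739111, 0.0, 260.2400328463097], [0.0, 293.4077379739111, 193.7944980339389], [0.0, 0.0, 1.0]] [[0.987, -0.158, 0.0, -0.481], [0.15, 0.936, -0.318, 0.188], [0.05, 0.314, 0.948, -0.362], [0.0, 0.0, 0.0, 1.0]]
stay_knob [([266.0, 132.0, 25.0, 207.0], 0.83)]
stay [([264.0, 133.0, 29.0, 206.0], 0.98)]
ball [279.50572639 152.3759778 ]
peg [308.33188463 286.79344688]
```

View pics/d.png

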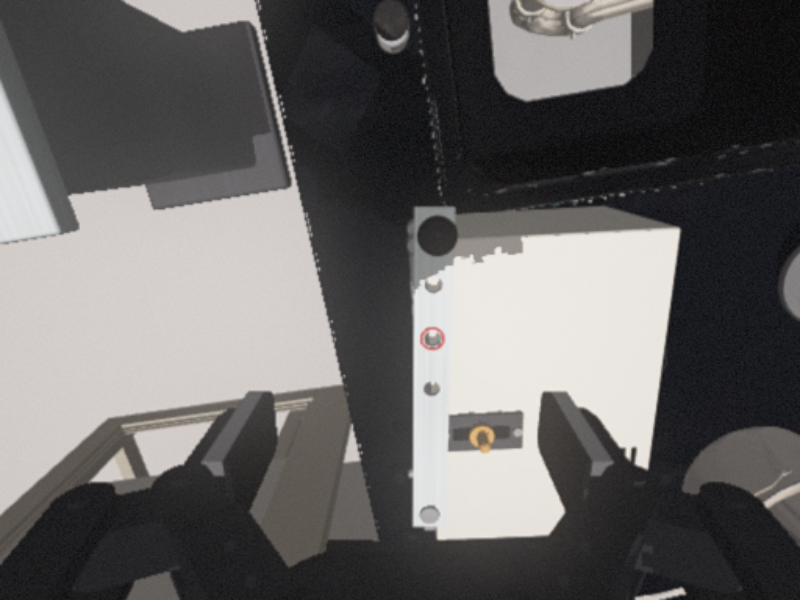

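The knob is at (437,236) and matches the prediction to about 1 px. The peg tip is at about (485,448), close to mid-slot. The pads will close across the bar, so I'm descending onto the ball.

>>> servo_tool --commands '[0.0362,0.0166,0,0,0,0,1,0.0362,0.0166,0.02,0,0,0,1,0,0,0.04,0,0,0,1,0,0,0.04,0,0,0,1,0,0,0.04,0,0,0,1,0,0,0.04,0,0,0,1,0,0,0.04,0,0,0,1,0,0,0.02,0,0,0,1,0,0,0,0,0,0,1,0,0,0,0,0,0,1]'

```text
t: 3.72
tcp_pos: [0.4735, -0.1855, 0.1413]
tool_rot: [0.762, 0.648, -0.0, -0.0]
force: [0.1, 0.6, 0.5]
finger_gap: 1.001
gripper_force: 0.0
```

Run:
```python
from h import *
from station import manip
import cv2
s=manip.sense();print(s['t'],s['tcp_pos'],s['force'])
p=manip.snapshot('wrist')
print("grasp pt",proj(p['mtx'],p['world_to_cam'],np.array(s['tcp_pos'])+[0,0,.019]))
print("ball",proj(p['mtx'],p['world_to_cam'],np.array([.4734,-.1855,.16])))
cv2.imwrite('pics/e.png',cv2.resize(p['img'],(800,600))[:,:,::-1])
```

```text
3.7167 [ 0.47350229 -0.18552123  0.14125005] [0.09659099 0.60205476 0.51652234]
grasp pt [259.45812703 273.06409086]
ball [259.24523644 272.76130947]
```

View pics/e.png

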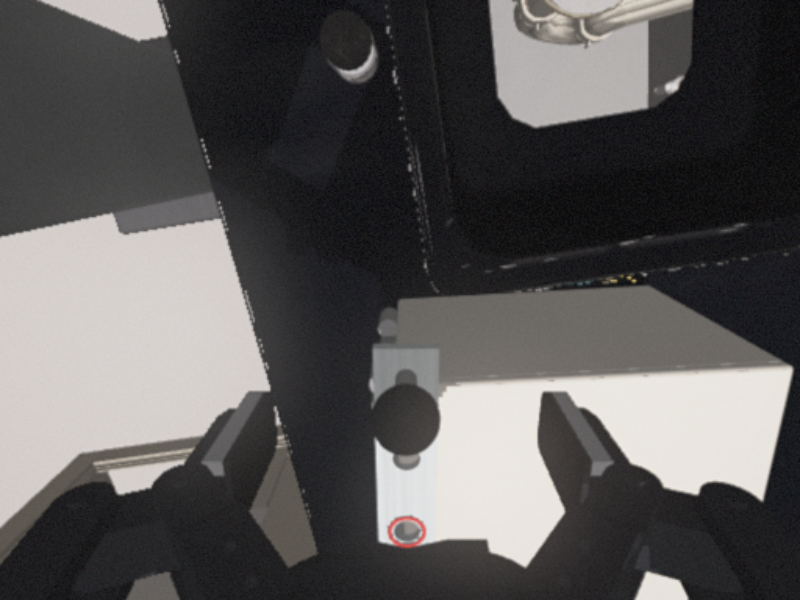

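The ball, at (406,418), is centred between the fingers and about 3 mm ahead of the grasp point. I'll nudge forward and close.

>>> servo_tool --commands '[0.006,0,0,0,0,0,0,0,0,0,0,0,0,-1,0,0,0,0,0,0,-1,0,0,0,0,0,0,-1,0,0,0,0,0,0,-1,0,0,0,0,0,0,-1,0,0,0,0,0,0,-1,0,0,0,0,0,0,-1,0,0,0,0,0,0,-1,0,0,0,0,0,0,-1]' --force 40

```text
t: 4.6
tcp_pos: [0.474, -0.1825, 0.1413]
tool_rot: [0.762, 0.648, 0.0, -0.0]
force: [0.3, 1.0, -0.1]
finger_gap: 0.222
gripper_force: 39.0
```

```bash
cat > plan.py <<'E'
from h import *
from scipy.optimize import brentq
bx=np.load('box.npy');H=np.array([-.085,.11]);M=np.array([-.0455,-.02])
def world(p): c,s=np.cos(bx[2]),np.sin(bx[2]);return np.array([bx[0]+c*p[0]-s*p[1],bx[1]+s*p[0]+c*p[1]])
piv=lambda th:H+.19*np.array([-np.sin(th),-np.cos(th)])
def ball(th,az,ph): # az from box x axis
    P=piv(th);h=.21*np.cos(ph)-.0295*np.sin(ph)
    return np.r_[world(P+h*np.array([np.cos(az),np.sin(az)])),.1305+.21*np.sin(ph)+.0295*np.cos(ph)],np.degrees(az+bx[2])
E
python3 - <<'E'
from plan import *
from station import manip
s=manip.sense();print(s['tcp_pos'],s['finger_gap'],s['gripper_force'],s['force'])
th=brentq(lambda t:np.linalg.norm(piv(t)-M)-.139,.2,.9);v=M-piv(th);azf=np.arctan2(v[1],v[0]);print("final th",th,"az",azf)
az0=np.pi/2-.057
print("start",ball(0,az0,0))
for ph in(.15,.31):print("lift",ph,ball(0,az0,ph))
for az in np.linspace(az0,azf,6)[1:]:print("swing",az.round(3),ball(0,az,.31))
# open: hold az varied so stay stays near peg line
for t in np.linspace(0,th,6)[1:]:
    v=M-piv(t);print("open",t.round(3),ball(t,np.arctan2(v[1],v[0]),.31),'hole-peg',np.linalg.norm(v).round(4))
for ph in(.2,.12,.1,0):print("lower",ph,ball(th,azf,ph))
E
```

```text
[ 0.47395261 -0.18246561  0.14131881] 0.22203984220816814 39.03339922428131 [ 0.30164634  0.99325812 -0.12285265]
final th 0.5245905144774577 az 0.2504557795866972
start (array([ 0.47329282, -0.18522608,  0.16      ]), np.float64(80.90860449820804))
lift 0.15 (array([ 0.47222365, -0.19190758,  0.19105075]), np.float64(80.90860449820804))
lift 0.31 (array([ 0.47028918, -0.20399646,  0.22265615]), np.float64(80.90860449820804))
swing 1.261 (array([ 0.51647664, -0.2175287 ,  0.22265615]), np.float64(66.43178820965248))
swing 1.008 (array([ 0.5578147 , -0.2421776 ,  0.22265615]), np.float64(51.954971921096934))
swing 0.756 (array([ 0.59167829, -0.2763779 ,  0.22265615]), np.float64(37.47815563254137))
swing 0.503 (array([ 0.615917  , -0.3179578 ,  0.22265615]), np.float64(23.00133934398582))
swing 0.25 (array([ 0.62899162, -0.36427688,  0.22265615]), np.float64(8.524523055430274))
open 0.105 (array([ 0.56893296, -0.26943776,  0.22265615]), np.float64(38.960164426688685)) hole-peg 0.0837
open 0.21 (array([ 0.56755751, -0.29067103,  0.22265615]), np.float64(29.398507560787216)) hole-peg 0.0968
open 0.315 (array([ 0.56031927, -0.30752867,  0.22265615]), np.float64(21.437017204625242)) hole-peg 0.1106
open 0.42 (array([ 0.54960025, -0.32022393,  0.22265615]), np.float64(14.58780210641257)) hole-peg 0.1248
open 0.525 (array([ 0.53691321, -0.32920033,  0.22265615]), np.float64(8.524523055430274)) hole-peg 0.139
lower 0.2 (array([ 0.54577661, -0.32787181,  0.20113252]), np.float64(8.524523055430274))
lower 0.12 (array([ 0.55072638, -0.32712989,  0.18492742]), np.float64(8.524523055430274))
lower 0.1 (array([ 0.5517623 , -0.32697462,  0.18081764]), np.float64(8.524523055430274))
lower 0 (array([ 0.55571238, -0.32638255,  0.16      ]), np.float64(8.524523055430274))
```

>>> servo_tool --commands '[-0.002,0,-0.012,0,0,0,-1,-0.002,0,-0.012,0,0,0,-1,-0.003,0,-0.012,0,0,0,-1,-0.003,0,-0.012,0,0,0,-1,-0.003,0,-0.013,0,0,0,-1,-0.004,0,-0.013,0,0,0,-1,-0.005,0,-0.013,0,0,0,-1,-0.005,0,-0.013,0,0,0,-1,-0.005,0,-0.013,0,0,0,-1,-0.006,0,-0.012,0,0,0,-1,0,0,0,0,0,0,-1]'

```text
t: 5.52
tcp_pos: [0.4716, -0.202, 0.2053]
tool_rot: [0.762, 0.648, 0.001, 0.001]
force: [0.9, 2.6, -2.1]
finger_gap: 0.23
gripper_force: 39.1
```

```bash
cat > rows.py <<'E'
from plan import *
def rows(pos,yaw,way):
    "way: list of (grasp xyz, tool-x yaw deg, n rows) -> printed rows, error carried"
    pos=np.array(pos,float);out=[]
    for w,y,n in way:
        p0,y0=pos.copy(),yaw
        for i in range(1,n+1):
            d=p0+(np.array(w)-p0)*i/n-pos;a=np.radians(yaw);c,s=np.cos(a),np.sin(a)
            t=np.round(np.array([c*d[0]+s*d[1],s*d[0]-c*d[1],-d[2]])/.5,3)
            r=round(-(y0+(y-y0)*i/n-yaw)/360,4)
            out.append([*t.tolist(),0,0,r,-1]);t=t*.5
            pos+=[c*t[0]+s*t[1],s*t[0]-c*t[1],-t[2]];yaw-=r*360
    for o in out:print(o)
    print('end',pos,yaw)
def now():
    from station import manip
    s=manip.sense();Rm=R.from_quat(s['tool_rot']).as_matrix()
    y=np.degrees(np.arctan2(Rm[1,0],Rm[0,0]));print(s['t'],s['tcp_pos'],y.round(2),'F',np.round(s['force'],1),s['finger_gap'],s['gripper_force'])
    return np.array(s['tcp_pos'])+[0,0,.019],y
E
python3 - <<'E'
from rows import *
p,y=now()
az0=np.pi/2-.057
b0,_=ball(0,az0,.31);print("offset grasp-ball",p-b0)
w=[]
for az in(1.261,1.05):b,yy=ball(0,az,.31);w.append((b+[0,0,.001],yy,4))
v=M-piv(.105);b,yy=ball(.105,np.arctan2(v[1],v[0]),.31);w.append((b+[0,0,.001],yy,4))
rows(p,y,w)
E
```

```text
5.5167 [ 0.47159604 -0.20199961  0.20525171] 80.75 F [ 0.9  2.6 -2.1] 0.22977365443635014 39.121500849723816
offset grasp-ball [0.00130686 0.00199686 0.00159555]
[-0.004, 0.023, 0.0, 0, 0, np.float64(0.0099), -1]
[-0.003, 0.024, 0.001, 0, 0, np.float64(0.01), -1]
[-0.001, 0.024, -0.0, 0, 0, np.float64(0.0099), -1]
[0.001, 0.023, 0.0, 0, 0, np.float64(0.01), -1]
[-0.002, 0.02, 0.0, 0, 0, np.float64(0.0084), -1]
[-0.001, 0.02, 0.0, 0, 0, np.float64(0.0084), -1]
[-0.0, 0.021, 0.0, 0, 0, np.float64(0.0084), -1]
[0.001, 0.02, 0.0, 0, 0, np.float64(0.0084), -1]
[-0.008, 0.016, 0.0, 0, 0, np.float64(0.0107), -1]
[-0.007, 0.017, 0.0, 0, 0, np.float64(0.0107), -1]
[-0.006, 0.018, 0.0, 0, 0, np.float64(0.0106), -1]
[-0.004, 0.017, 0.0, 0, 0, np.float64(0.0107), -1]
end [ 0.56892821 -0.26926004  0.22375171] 38.95574257648985
```

>>> servo_tool --commands '[-0.004,0.023,0,0,0,0.01,-1,-0.003,0.024,0,0,0,0.01,-1,-0.001,0.024,0,0,0,0.01,-1,0.001,0.023,0,0,0,0.01,-1,-0.002,0.02,0,0,0,0.0084,-1,-0.001,0.02,0,0,0,0.0084,-1,0,0.021,0,0,0,0.0084,-1,0.001,0.02,0,0,0,0.0084,-1,-0.008,0.016,0,0,0,0.0107,-1,-0.007,0.017,0,0,0,0.0107,-1,-0.006,0.018,0,0,0,0.0106,-1,-0.004,0.017,0,0,0,0.0107,-1]'

```text
t: 6.52
tcp_pos: [0.57, -0.2684, 0.2041]
tool_rot: [0.943, 0.332, 0.002, 0.0]
force: [2.7, 2.4, 1.1]
finger_gap: 0.229
gripper_force: 39.2
```

Run:
```python
from rows import *
p,y=now()
w=[]
for t in(.21,.315,.42):
    v=M-piv(t);b,yy=ball(t,np.arctan2(v[1],v[0]),.31);w.append((b+[0,0,.001],yy,4))
rows(p,y,w)
```

```text
6.5167 [ 0.57001675 -0.26840022  0.20409219] 38.73 F [2.7 2.4 1.1] 0.22884903354189937 39.19630765914917
[-0.008, 0.008, -0.0, 0, 0, np.float64(0.0065), -1]
[-0.008, 0.008, -0.001, 0, 0, np.float64(0.0065), -1]
[-0.007, 0.009, 0.0, 0, 0, np.float64(0.0065), -1]
[-0.007, 0.009, -0.0, 0, 0, np.float64(0.0065), -1]
[-0.007, 0.005, -0.0, 0, 0, np.float64(0.0055), -1]
[-0.007, 0.006, -0.0, 0, 0, np.float64(0.0055), -1]
[-0.007, 0.006, -0.0, 0, 0, np.float64(0.0056), -1]
[-0.007, 0.006, -0.0, 0, 0, np.float64(0.0055), -1]
[-0.007, 0.004, -0.0, 0, 0, np.float64(0.0048), -1]
[-0.007, 0.004, -0.0, 0, 0, np.float64(0.0047), -1]
[-0.007, 0.005, -0.0, 0, 0, np.float64(0.0048), -1]
[-0.007, 0.004, -0.0, 0, 0, np.float64(0.0047), -1]
end [ 0.5496046  -0.32005653  0.22359219] 14.571733110069317
```

>>> servo_tool --commands '[-0.008,0.008,0,0,0,0.0065,-1,-0.008,0.008,0,0,0,0.0065,-1,-0.007,0.009,0,0,0,0.0065,-1,-0.007,0.009,0,0,0,0.0065,-1,-0.007,0.005,0,0,0,0.0055,-1,-0.007,0.006,0,0,0,0.0055,-1,-0.007,0.006,0,0,0,0.0056,-1,-0.007,0.006,0,0,0,0.0055,-1,-0.007,0.004,0,0,0,0.0048,-1,-0.007,0.004,0,0,0,0.0047,-1,-0.007,0.005,0,0,0,0.0048,-1,-0.007,0.004,0,0,0,0.0047,-1]'

```text
t: 7.52
tcp_pos: [0.549, -0.3206, 0.2042]
tool_rot: [0.992, 0.127, 0.001, 0.0]
force: [6.0, 1.9, -0.5]
finger_gap: 0.228
gripper_force: 39.3
```

Run:
```python
from rows import *
p,y=now()
th=.5246;v=M-piv(th);azf=np.arctan2(v[1],v[0])
b,yy=ball(th,azf,.31);w=[(b+[0,0,.001],yy,5)]
b,yy=ball(th,azf,.22);w.append((b+[0,0,.001],yy,4))
rows(p,y,w)
```

```text
7.5167 [ 0.5489718  -0.32055218  0.20421941] 14.62 F [ 6.   1.9 -0.5] 0.22797259822306473 39.26098108291626
[-0.006, 0.002, -0.0, 0, 0, np.float64(0.0034), -1]
[-0.005, 0.002, -0.0, 0, 0, np.float64(0.0034), -1]
[-0.005, 0.003, -0.001, 0, 0, np.float64(0.0034), -1]
[-0.006, 0.002, 0.0, 0, 0, np.float64(0.0033), -1]
[-0.005, 0.003, 0.0, 0, 0, np.float64(0.0034), -1]
[0.004, -0.0, 0.009, 0, 0, np.float64(0.0), -1]
[0.003, -0.0, 0.009, 0, 0, np.float64(0.0), -1]
[0.004, -0.0, 0.008, 0, 0, np.float64(0.0), -1]
[0.004, -0.0, 0.009, 0, 0, np.float64(0.0), -1]
end [ 0.54444505 -0.32816261  0.20621941] 8.533238055336588
```

>>> servo_tool --commands '[-0.006,0.002,0,0,0,0.0034,-1,-0.005,0.002,0,0,0,0.0034,-1,-0.005,0.003,0,0,0,0.0034,-1,-0.006,0.002,0,0,0,0.0033,-1,-0.005,0.003,0,0,0,0.0034,-1,0.004,0,0.009,0,0,0,-1,0.003,0,0.009,0,0,0,-1,0.004,0,0.008,0,0,0,-1,0.004,0,0.009,0,0,0,-1,0,0,0,0,0,0,-1]'

```text
t: 8.35
tcp_pos: [0.5437, -0.3275, 0.185]
tool_rot: [0.997, 0.076, -0.0, -0.0]
force: [5.5, 1.6, 0.6]
finger_gap: 0.226
gripper_force: 39.2
```

Run:
```python
from rows import *
from station import manip
import cv2
p,y=now()
I=[]
for n in('wrist','top'):
    s=manip.snapshot(n);np.savez(f'{n}2.npz',img=s['img'],mtx=s['mtx'],T=s['world_to_cam']);I.append(s['img'])
cv2.imwrite('pics/f.png',np.hstack([cv2.resize(I[0],(400,300)),cv2.resize(I[1][135:255,270:430],(400,300))])[:,:,::-1])
```

```text
8.35 [ 0.54365331 -0.32749296  0.18500894] 8.71 F [5.5 1.6 0.6] 0.22594662157693954 39.239296317100525
```

View pics/f.png

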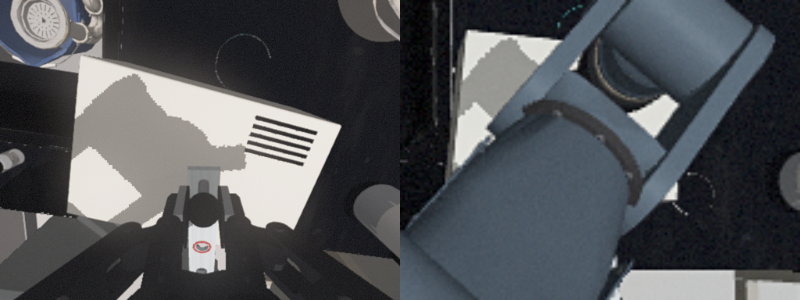

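The wrist view shows the ball held and the red-ringed hole just below it at about (259,315) in camera pixels, while the arm hides the top view. I'll crop in on the hole to see whether the peg sits inside it.

Run:
```python
from rows import *
import cv2
d=np.load('wrist2.npz');K,T=d['mtx'],d['T']
cv2.imwrite('pics/g.png',cv2.resize(d['img'][280:355,215:315],(800,600),interpolation=cv2.INTER_CUBIC)[:,:,::-1])
f=lambda w:((proj(K,T,np.array(w))-[215,280])*8).round(0)
pm=world(M);print("peg top",f([*pm,.142]),"peg base",f([*pm,.123]))
g,y=now();th=.5246;ph=.215;v=M-piv(th);a=np.arctan2(v[1],v[0]);u=np.r_[world(np.array([np.cos(a),np.sin(a)]))-world(np.zeros(2))]
P=world(piv(th));hole=lambda r,z:[*(P+u*(r*np.cos(ph)-z*np.sin(ph))),.1305+r*np.sin(ph)+z*np.cos(ph)]
print("hole top",f(hole(.139,.0025)),"hole bottom",f(hole(.139,-.0025)),"ball",f(hole(.21,.0295)))
print("ball world",hole(.21,.0295), g)
```

```text
peg top [368. 109.] peg base [368. -11.]
8.45 [ 0.54361801 -0.32764833  0.18556481] 8.71 F [3.8 2.2 0.2] 0.22705591769290837 39.24343407154083
hole top [368. 299.] hole bottom [368. 249.] ball [373. -63.]
ball world [np.float64(0.5447054274644466), np.float64(-0.3280329162960301), np.float64(0.20412376357226672)] [ 0.54361801 -0.32764833  0.20456481]
```

View pics/g.png

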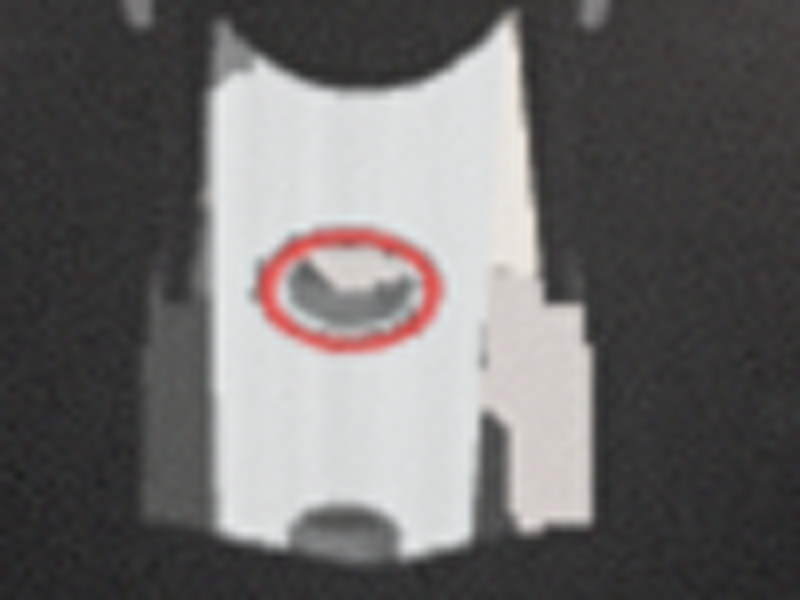

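The red ring is at (350,290) in the crop against (368,299) predicted, so the hole sits about 1.5 mm to the left. I'll refine the peg position from the earlier close wrist picture.

Run:
```python
from rows import *
import cv2
d=np.load('wrist.npz');K,T=d['mtx'],d['T']
cv2.imwrite('pics/h.png',cv2.resize(d['img'][255:300,280:340],(800,600),interpolation=cv2.INTER_CUBIC)[:,:,::-1])
f=lambda w:((proj(K,T,np.array(w))-[280,255])*13.33).round(0)
pm=world(M);print("peg top",f([*pm,.142]),"base",f([*pm,.124]))
for c in((.01,0),(-.01,0),(0,.01)):print(f([*world(M+c),.142]))
```

```text
peg top [395. 451.] base [361. 316.]
[522. 444.]
[269. 457.]
[395. 343.]
```

View pics/h.png

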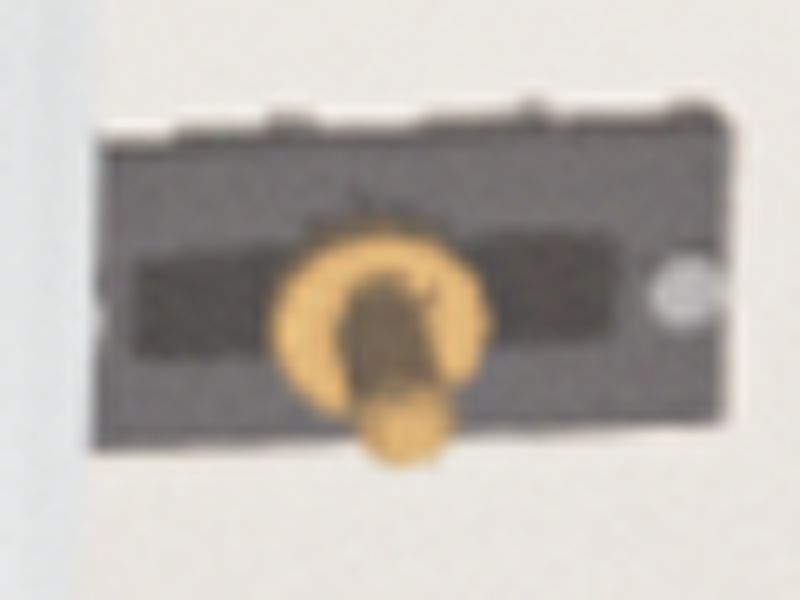

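```bash
python3 - <<'E'
import re
from h import *
b=np.load('box.npy');b[0]+=.002*-np.sin(b[2]);b[1]+=.002*np.cos(b[2]);np.save('box.npy',b)
E
sed -i 's/M=np.array(\[-.0455,-.02\])/M=np.array([-.045,-.02])/' plan.py
python3 - <<'E'
from rows import *
p,y=now()
print('start ball',ball(0,np.pi/2-.057,0)[0])
th=brentq(lambda t:np.linalg.norm(piv(t)-M)-.139,.2,.9);v=M-piv(th);azf=np.arctan2(v[1],v[0]);print(th,azf)
w=[]
# tilted hole bottom over peg: adjust door so horizontal hole distance matches
for ph,n in((.16,4),(.12,3),(.09,4),(.06,4)):
    r=.139*np.cos(ph)+.0025*np.sin(ph)
    t=brentq(lambda t:np.linalg.norm(piv(t)-M)-r,.2,.9);v=M-piv(t);a=np.arctan2(v[1],v[0])
    b,yy=ball(t,a,ph);print(ph,t,b);w.append((b+np.array([.0007*np.cos(np.radians(yy)),0,.0005]),yy,n))
rows(p,y,w)
print(ball(th,azf,0))
E
```

```text
8.45 [ 0.54361801 -0.32764833  0.18556481] 8.71 F [3.8 2.2 0.2] 0.22705591769290837 39.24343407154083
start ball [ 0.47349582 -0.18323641  0.16      ]
0.5210247534265224 0.25296865697184395
0.16 0.5108916031701036 [ 0.55035135 -0.32454771  0.19308003]
0.12 0.515871121742801 [ 0.55204395 -0.3245964   0.18492742]
0.09 0.5185382116375898 [ 0.55323429 -0.32458453  0.1787551 ]
0.06 0.5202872060187541 [ 0.55435556 -0.32452763  0.17253936]
[0.004, -0.001, 0.005, 0, 0, np.float64(-0.0004), -1]
[0.004, -0.001, 0.006, 0, 0, np.float64(-0.0003), -1]
[0.004, -0.001, 0.005, 0, 0, np.float64(-0.0004), -1]
[0.004, -0.001, 0.006, 0, 0, np.float64(-0.0003), -1]
[0.001, 0.0, 0.005, 0, 0, np.float64(0.0002), -1]
[0.001, 0.001, 0.006, 0, 0, np.float64(0.0003), -1]
[0.001, -0.0, 0.005, 0, 0, np.float64(0.0002), -1]
[0.001, 0.0, 0.003, 0, 0, np.float64(0.0001), -1]
[0.0, 0.0, 0.003, 0, 0, np.float64(0.0001), -1]
[0.001, 0.0, 0.003, 0, 0, np.float64(0.0001), -1]
[0.0, 0.0, 0.004, 0, 0, np.float64(0.0001), -1]
[0.001, 0.0, 0.003, 0, 0, np.float64(0.0001), -1]
[0.0, 0.0, 0.003, 0, 0, np.float64(0.0), -1]
[0.001, 0.0, 0.003, 0, 0, np.float64(0.0001), -1]
[0.001, 0.0, 0.003, 0, 0, np.float64(0.0001), -1]
end [ 0.55524262 -0.32430544  0.17306481] 8.708527589601061
(array([ 0.55638613, -0.32426722,  0.16      ]), np.float64(8.668500324033054))
```

>>> servo_tool --commands '[0.004,-0.001,0.005,0,0,0,-1,0.004,-0.001,0.006,0,0,0,-1,0.004,-0.001,0.005,0,0,0,-1,0.004,-0.001,0.006,0,0,0,-1,0.001,0,0.005,0,0,0,-1,0.001,0,0.006,0,0,0,-1,0.001,0,0.005,0,0,0,-1,0,0,0,0,0,0,-1,0,0,0,0,0,0,-1,0,0,0,0,0,0,-1]'

```text
t: 9.28
tcp_pos: [0.5524, -0.3245, 0.1673]
tool_rot: [0.997, 0.076, -0.0, 0.0]
force: [3.3, 0.4, -0.6]
finger_gap: 0.227
gripper_force: 39.2
```

>>> servo_tool --commands '[0.001,0,0.002,0,0,0,-1,0,0,0.002,0,0,0,-1,0,0,0.002,0,0,0,-1,0.001,0,0.002,0,0,0,-1,0,0,0,0,0,0,-1]'

```text
t: 9.7
tcp_pos: [0.5535, -0.3243, 0.1631]
tool_rot: [0.997, 0.076, -0.0, -0.0]
force: [4.4, -0.9, -0.1]
finger_gap: 0.226
gripper_force: 39.2
```

>>> servo_tool --commands '[0,0,0.002,0,0,0,-1,0.001,0,0.002,0,0,0,-1,0,0,0.002,0,0,0,-1,0,0,0,0,0,0,-1]'

```text
t: 10.03
tcp_pos: [0.554, -0.3241, 0.1601]
tool_rot: [0.997, 0.076, -0.0, -0.0]
force: [3.4, 0.0, 0.5]
finger_gap: 0.226
gripper_force: 39.2
```

>>> servo_tool --commands '[0,0,0.002,0,0,0,-1,0,0,0.002,0,0,0,-1,0,0,0,0,0,0,-1]'

```text
t: 10.28
tcp_pos: [0.554, -0.3241, 0.1581]
tool_rot: [0.997, 0.076, -0.0, -0.0]
force: [3.6, -0.3, -0.1]
finger_gap: 0.228
gripper_force: 39.2
```

>>> servo_tool --commands '[0.001,0,0.002,0,0,0,-1,0,0,0.002,0,0,0,-1,0,0,0,0,0,0,-1]'

```text
t: 10.53
tcp_pos: [0.5545, -0.3241, 0.1561]
tool_rot: [0.997, 0.076, -0.0, -0.0]
force: [3.4, 0.1, -0.2]
finger_gap: 0.226
gripper_force: 39.2
```

>>> servo_tool --commands '[0,0,0.002,0,0,0,-1,0.001,0,0.002,0,0,0,-1,0,0,0.002,0,0,0,-1,0,0,0,0,0,0,-1]'

```text
t: 10.87
tcp_pos: [0.555, -0.324, 0.1531]
tool_rot: [0.997, 0.076, -0.0, -0.0]
force: [4.6, -0.2, 0.3]
finger_gap: 0.23
gripper_force: 39.2
```

>>> servo_tool --commands '[0,0,0.002,0,0,0,-1,0.001,0,0.002,0,0,0,-1,0,0,0.002,0,0,0,-1,0,0,0,0,0,0,-1]'

```text
t: 11.2
tcp_pos: [0.5556, -0.3237, 0.15]
tool_rot: [0.997, 0.075, 0.0, -0.0]
force: [3.8, 0.7, -0.7]
finger_gap: 0.229
gripper_force: 39.2
```

>>> servo_tool --commands '[0,0,0.002,0,0,0,-1,0,0,0.002,0,0,0,-1,0,0,0,0,0,0,-1]'

```text
t: 11.45
tcp_pos: [0.5556, -0.3237, 0.1481]
tool_rot: [0.997, 0.076, 0.0, -0.0]
force: [5.5, 1.3, -0.0]
finger_gap: 0.229
gripper_force: 39.2
```

>>> servo_tool --commands '[0,0,0.002,0,0,0,-1,0.001,0,0.002,0,0,0,-1,0,0,0.002,0,0,0,-1,0,0,0,0,0,0,-1]'

```text
t: 11.78
tcp_pos: [0.5558, -0.324, 0.145]
tool_rot: [0.997, 0.076, -0.0, 0.0]
force: [4.4, 1.0, -0.9]
finger_gap: 0.229
gripper_force: 39.2
```

>>> servo_tool --commands '[0,0,0.002,0,0,0,-1,0,0,0.002,0,0,0,-1,0,0,0,0,0,0,-1]'

```text
t: 12.03
tcp_pos: [0.5559, -0.3242, 0.1432]
tool_rot: [0.997, 0.076, -0.0, 0.0]
force: [4.1, -0.2, 0.0]
finger_gap: 0.225
gripper_force: 39.2
```

>>> servo_tool --commands '[0,0,0.002,0,0,0,-1,0.001,0,0,0,0,0,-1,0.001,0,0,0,0,0,-1,0.001,0,0,0,0,0,-1,0,0,0,0,0,0,-1,0,0,0,0,0,0,-1]'

```text
t: 12.53
tcp_pos: [0.5576, -0.3239, 0.1424]
tool_rot: [0.997, 0.076, 0.0, 0.0]
force: [3.8, 0.5, 1.3]
finger_gap: 0.228
gripper_force: 39.3
```

>>> servo_tool --commands '[0.001,0,0,0,0,0,-1,0,0,0,0,0,0,-1,0,0,0,0,0,0,-1]'

```text
t: 12.78
tcp_pos: [0.558, -0.3238, 0.1424]
tool_rot: [0.997, 0.076, -0.0, 0.0]
force: [3.3, -1.1, 1.3]
finger_gap: 0.225
gripper_force: 39.3
```

>>> servo_tool --commands '[0.001,0,0,0,0,0,-1,0.001,0,0,0,0,0,-1,0,0,0,0,0,0,-1,0,0,0,0,0,0,-1]'

```text
t: 13.12
tcp_pos: [0.5583, -0.3236, 0.1422]
tool_rot: [0.997, 0.076, -0.001, -0.0]
force: [1.5, -1.5, 1.0]
finger_gap: 0.227
gripper_force: 39.3
```

>>> servo_tool --commands '[0.001,0,0,0,0,0,-1,0.001,0,0,0,0,0,-1,0,0,0,0,0,0,-1,0,0,0,0,0,0,-1]'

```text
t: 13.45
tcp_pos: [0.5585, -0.3234, 0.142]
tool_rot: [0.997, 0.076, -0.002, -0.0]
force: [-4.8, -2.0, 3.0]
finger_gap: 0.222
gripper_force: 39.4
```

The peg now carries the spring: the force along the bar has reversed. I'm opening the gripper.

>>> servo_tool --commands '[-0.001,0,0,0,0,0,-1,0,0,0,0,0,0,-0.4,0,0,0,0,0,0,-0.2,0,0,0,0,0,0,0.2,0,0,0,0,0,0,0.4,0,0,0,0,0,0,0.4,0,0,0,0,0,0,0.4,0,0,0,0,0,0,0.4,0,0,0,0,0,0,0.4]'

```text
t: 14.2
tcp_pos: [0.5596, -0.3234, 0.1423]
tool_rot: [0.997, 0.076, 0.0, -0.0]
force: [-0.0, 0.1, 0.1]
finger_gap: 0.699
gripper_force: 0.0
```

>>> servo_tool --commands '[0,0,-0.01,0,0,0,0.4,0,0,-0.03,0,0,0,0.4,0,0,-0.05,0,0,0,0.4,0,0,-0.05,0,0,0,0.4,0,0,-0.05,0,0,0,0.4,-0.03,0,-0.02,0,0,0,0.4,-0.05,0,0,0,0,0,0.4,-0.05,0,0,0,0,0,0.4,-0.03,0,0,0,0,0,0.4,0,0,0,0,0,0,0.4,0,0,0,0,0,0,0.4]'

```text
t: 15.12
tcp_pos: [0.4802, -0.3358, 0.248]
tool_rot: [0.997, 0.075, 0.001, 0.0]
force: [-0.5, -0.5, -0.0]
finger_gap: 0.706
gripper_force: 0.0
```

Run:
```python
from rows import *
from station import manip
import cv2
now()
I=[manip.snapshot(n)['img'] for n in('wrist','scene')]
cv2.imwrite('pics/i.png',np.hstack([cv2.resize(I[0],(400,300)),cv2.resize(I[1],(400,300))])[:,:,::-1])
```

```text
15.1167 [ 0.48020067 -0.3358198   0.24798517] 8.61 F [-0.5 -0.5 -0. ] 0.7060270006372446 0.0
```

View pics/i.png

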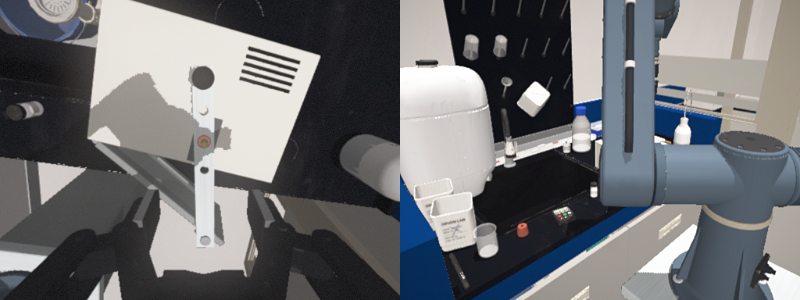

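The wrist view shows the door part open and the bar lying across the plate. The brass peg shows inside the red ring at (204,142), and the gripper is clear. I'm handing in.

```bash
python3 -c "
from station import manip
print(manip.sign_off())"
```

```text
the job is handed in; nothing more can be done
None
```

I dropped the stay's middle hole over the brass peg, lowered it home and let go, so the stay holds the door part open by itself. I handed the job in at about 15 s; the sign-off gave no verdict.

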